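# Seat the tiffin lid edge first and snap the bail shut

### The arm

A 6-joint arm with a two-finger parallel gripper is mounted at the origin on the work surface. World frame = base frame: x ahead of the robot, y to its left, z up, the work surface at z = 0. Lengths are in mm, angles in rad, forces in N, time in s.
With the tool pointing down it reaches from about 300 to 775 mm from the base axis. Payload 14.6 kg.
Tool frame: the origin (TCP) lies on the centre line of the jaws, within the pads' length; the fingertips stand 19 mm ahead of it and the grasp point (between the pads) is the TCP (bot.tip_reach is the distance from the TCP to the fingertips, in mm); y points along the fingers, x is the direction in which the jaws open and shut, and the axes are right-handed (so a half turn about y gives the same grasp; the last joint's range is limited). The gripper opens to 85 mm and grips with 20 to 120 N. Pads are 22 mm wide; open, the fingers measure 114 mm over their backs; the gripper's body (76 mm by 85 mm) begins 54 mm behind the grasp point. The pads swing forward as they close: fully open they stand 13 mm farther back than shut.
Start: joints at [1.174, 0.3, 1.521, -0, 1.321, -0.067], TCP at [178.117, 520.35, 228.681] pointing down, gripper open.
Joint ranges: [-3.03, 3.03], [-0.79, 2.21], [0.23, 2.52], [-1.04, 4.18], [0, 3.07], [-2.55, 2.55]. Speed limits (rad/s): [2.22, 2.22, 2.57, 3.14, 3.14, 3.14].

### API

Orientations are given as a unit quaternion [w, x, y, z].
In Python, from rig import bot gives the robot as it stands. Calls block until the motion is done:
- bot.move_to(position, orientation): joint-space move of the TCP to a pose.
- bot.servo_line(position, attitude=None, speed=150, until_force=None): straight line of the TCP; attitude=None keeps the orientation; speed is the mean speed in mm/s. With until_force (N) it stops when the force on the tool has changed by that much, and returns True; else False.
- bot.move_joints(angles): joint-space move.
- bot.move_gripper(opening, grip_force=None): finger opening in mm; grip_force is the grip in N (None keeps the last); returns when the fingers have stopped.
- bot.dwell(seconds).
- bot.ik(position, orientation): joint angles nearest the present ones, or None.
- bot.read_state(): the state.
- bot.read_camera(name): name is "scene" or "top" or "wrist"; returns a dict with "image" (384x512x3 uint8, blue, green, red), "depth" (384x512 float32, mm along the optical axis (not along the pixel's ray), 0 where there is no reading), "fovy" (degrees; the focal length in pixels is half the picture's height over the tangent of half this angle, whatever the lens; pixels are square), "cx", "cy" (the principal point, pixels), "eye" and "attitude" of the camera in the world; the wrist camera has in their place "mount" (4x4, takes a point from camera to tool coordinates, whose origin is the TCP and whose axes are the tool frame's). Camera axes: x right, y down, z forward; pixel columns grow to the right and rows downward; lengths in mm; the calibration is good to about 2 mm. A picture is of the moment at which its call begins: read the wrist's pose just before it.
A pose or a line that the arm cannot do raises bot.MotionError and nothing moves.
- bot.finish_job(): hands the job in, once; it reports no verdict.
The state is a dict: "clock": time; "joint_positions": joint angles; "qvel": joint speeds; "effort": joint torques, N m; "ee_pos": TCP position; "tool_rot": TCP orientation; "ft_force": force on the tool from outside, world axes, zero at the start; "moment": the same for the moment, N m; "grip_width": finger opening in mm.
Only numpy, scipy, OpenCV 4.12 (cv2) and the standard library are available. Lean on these libraries where they do the work, as an engineer would, in place of code of your own. Each camera call takes 0.05 s, during which the arm holds its last target.

### The job

Close the tiffin: slide the lid forward by its knob so that its front edge tips down into the recess and goes under the blue tongue, right home, with its back edge left standing on the orange springy pad. Only then swing the wire bail over its dead centre onto the back of the lid, so that it clamps the lid level. Leave the snack box, the salt shaker and the bamboo fork where they are.

Things in the scene. Friction and masses are not known exactly. Their poses are not given: they have to be found in the camera images.
- tiffin: Round aluminium tiffin, 156 mm across, 95 mm high to its rim, fixed to the counter. Origin: centre of its underside; z up, +x towards the blue tongue, -x towards the wire bail. Two dark lugs that carry the bail stand at x = -96, y = +-44 mm, up to 111 mm above the counter; the bail's small spring strut hangs on the outside of the +y lug.
- seat (a point): Centre of the floor of the round recess in the tiffin's top (the lid's seat), 84 mm above the counter; axes as the tiffin's. The recess is 134 mm across and 11 mm deep, inside an 11 mm wide rim.
- tongue (a point): Middle of the underside of the blue tongue's free edge. The tongue is a fixed plate, 50 mm wide (y), 3 mm thick, that overhangs the recess from 52 mm in front of its centre to its front wall; its underside is 13 mm above the recess floor, 2 mm above the rim.
- lid_c (a point): Centre (mid-thickness) of the loose lid: steel disc 128 mm across, 8 mm thick, about 0.2 kg; z up. Starts level on the rim, 26-30 mm back towards the bail. Pushed forward (1 to 3 N) its front tips into the recess after some 10 mm, then goes under the tongue; home at the front wall (centre 0 to 3 mm past the recess centre) its back has dropped off the rim onto the pad, lid tilted some 4 degrees.
- knob (a point): Centre (half-way up) of the dark wooden knob that stands in the middle of the lid's top: 30 mm across, 26 mm high, 17 mm above the lid's centre.
- pad (a joint): Orange pad, 12 x 30 mm, 58 mm behind the recess centre. 0: up, 9 mm above the recess floor (as at the start); -0.009 m: pressed flush with the floor. Its spring gives 1.5 N at the top, 2.5 N flush; it lifts the back of an unclamped lid.
- bail (a joint): Wire bail, rad. 0: open (start), leaning 40 degrees outwards from upright, away from the lid, held there by its spring; 0.70: upright, dead centre; 2.47: shut, lying on the back of the level lid. Positive swings it towards the tongue. The spring resists with up to 4 N at the crossbar until dead centre, then swings it shut within about a second and holds it; a push down on the bar can help.
- bail_bar (a point): Middle of the bail's crossbar: level wire 7 mm thick, 72 mm long, along the tiffin's y, with a red sleeve on its middle 34 mm. 47 mm from the hinge axis. Open: 126 mm behind the tiffin's centre, 141 mm above the counter; shut: 50 mm behind the centre, about 95 mm above the counter.
- bail_hinge (a point): Middle of the bail's hinge axis, 96 mm behind the tiffin's centre and 105 mm above the counter; the axis is the tiffin's y.
- snack_box: Bystander: green plastic snack box with a closed clear flap, 114 x 164 x 59 mm; origin under its centre.
- salt_shaker: Bystander: glass salt shaker with steel top, 48 mm across, 80 mm high; origin under its centre.
- bamboo_fork: Bystander: bamboo fork lying flat, 167 mm long (along its x), 26 mm wide, 6 mm thick; origin on its underside near its middle.
Not all that is in view belongs to the job. Several things look just like the tiffin: the one meant starts farthest to the robot's left.

How it is judged (in metres and radians):
On the way:
1. the lid is home under the tongue (centre within 6 mm of the recess centre), its front edge in the recess and its back edge still standing up (tilted 2 to 7 degrees), with the bail still open (horizontal distance between lid_c and seat below 0.006 m and angle between lid_c's own z axis and vertical between 0.035 and 0.122 rad and z of lid_c in the frame of seat below 0.0125 m and value of joint bail below 0.7 rad), for 0.2 s.
At the end, for the whole second after the job is handed in: The lid lies in the recess: centre within 6 mm of the recess centre, level within 1.5 degrees, its middle less than 6 mm above the recess floor (4 mm when flat), at rest; the bail lies shut on it (2.38 to 2.56 rad) (horizontal distance between lid_c and seat below 0.006 m and angle between lid_c's own z axis and vertical below 0.026 rad and z of lid_c in the frame of seat below 0.006 m and value of joint bail between 2.38 and 2.56 rad and linear speed of lid below 0.02 m/s); the robot touches nothing.
It fails at once if the snack box is shifted more than 25 mm (distance of snack_box from where it was at the start of the episode above 0.025 m).
It fails at once if the salt shaker is shifted more than 25 mm or tipped (distance of salt_shaker from where it was at the start of the episode above 0.025 m or angle between salt_shaker's own z axis and vertical above 0.5 rad).
It fails at once if the bamboo fork is shifted more than 25 mm (distance of bamboo_fork from where it was at the start of the episode above 0.025 m).
It also fails if it takes over 51 s, if anything falls off the work surface, if the arm or the gripper's body presses on something with over 40 N, if the wrist force passes 120 N, or if a joint passes its speed limit or range.

## Working session

There is one attempt and no reset: what is moved stays moved. The work goes in short steps, each a Python script; the robot and the scene stay as the last script left them, time stands still between calls to the robot, and variables do not carry over. Pictures are saved under pics/ and viewed, and the job is handed in when it is done.

```bash
ls; mkdir -p pics; python3 - <<'E'
from rig import bot
import cv2
for n in ("scene","top","wrist"):
    c=bot.read_camera(n); cv2.imwrite(f"pics/{n}0.png",c["image"])
    print(n,{k:v for k,v in c.items() if k not in("image","depth")})
print(bot.read_state())
E
```

```text
pics
scene {'fovy': 51.32886940388118, 'cx': 253.01055606359475, 'cy': 191.96635050994567, 'eye': array([1073.80243484,  793.36119521,  925.09603307]), 'attitude': array([-0.10020778,  0.24205489,  0.88107441, -0.39379653])}
top {'fovy': 47.40089727719908, 'cx': 247.12904055436135, 'cy': 189.34545932749916, 'eye': array([ 471.86724871,  -16.59909752, 1371.18779037]), 'attitude': array([-0.03524359,  0.71021519, -0.7020963 ,  0.03759059])}
wrist {'fovy': 64.91198369356177, 'cx': 253.86989774761534, 'cy': 195.19705138825333, 'mount': array([[ 9.99998504e-01, -7.22369586e-04,  1.57144127e-03,
        -3.52084501e-01],
       [-1.70515498e-03, -2.59804521e-01,  9.65659724e-01,
        -1.45170729e+02],
       [-2.89295668e-04, -9.65660960e-01, -2.59805365e-01,
         6.62144581e+01],
       [ 0.00000000e+00,  0.00000000e+00,  0.00000000e+00,
         1.00000000e+00]])}
{'clock': 0.15, 'joint_positions': array([ 1.17442134e+00,  3.00331175e-01,  1.52137918e+00, -2.05684028e-06,
        1.32072894e+00, -6.66092194e-02]), 'qvel': array([-1.08018816e-03, -2.41331971e-03, -3.08687838e-03,  1.10637652e-03,
        6.97363262e-05,  1.27638340e-03]), 'effort': array([ 1.37154348e-03, -5.43659663e+01, -3.61886394e+01, -5.27458303e-05,
        3.08723676e-03,  6.05800960e-05]), 'ee_pos': array([178.04627975, 520.21043836, 228.28349875]), 'tool_rot': array([-0.57512899,  0.57544509,  0.41089629, -0.41140471]), 'ft_force': array([-0.16693853,  0.23680689, -0.10706439]), 'moment': array([ 0.00121337, -0.013311  ,  0.00268339]), 'grip_width': 85.63542173078743}
```

View pics/scene0.png

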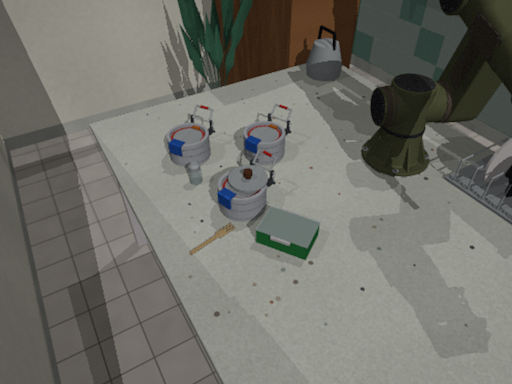

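View pics/top0.png

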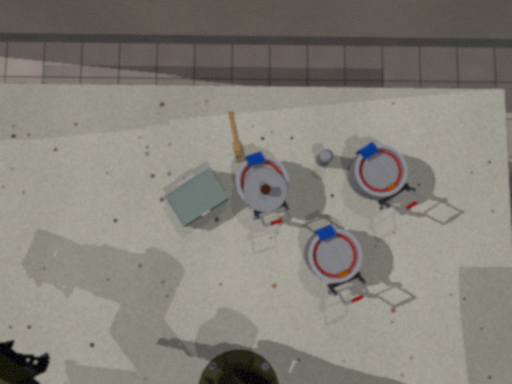

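View pics/wrist0.png

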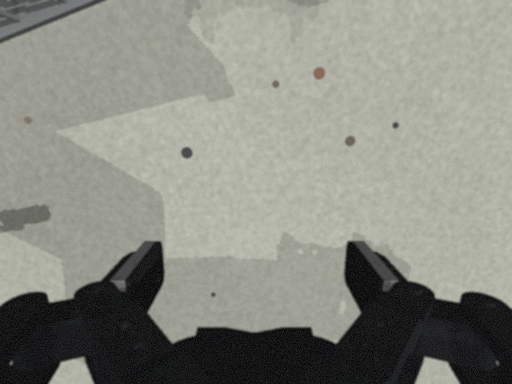

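The top view shows the lidded tiffin leftmost at about (262,185), with its tongue at (256,159) and red bail sleeve at (276,221). The snack box is at (197,195), the shaker at (324,157) and the fork at (236,135). Next I measure by rays onto known heights.

```bash
cat > h.py <<'E'
from rig import bot
import numpy as np, cv2
from scipy.spatial.transform import Rotation as R
def rot(q): return R.from_quat(q,scalar_first=True)
def cam(n):
    s=bot.read_state(); c=bot.read_camera(n)
    if n=="wrist":
        M=c["mount"]; T=rot(s["tool_rot"]).as_matrix()
        c["Rm"]=T@M[:3,:3]; c["o"]=s["ee_pos"]+T@M[:3,3]
    else:
        c["Rm"]=rot(c["attitude"]).as_matrix(); c["o"]=np.array(c["eye"])
    c["f"]=c["image"].shape[0]/2/np.tan(np.radians(c["fovy"])/2); return c
def ray(c,uv):
    uv=np.atleast_2d(uv).astype(float)
    d=np.c_[(uv-[c["cx"],c["cy"]])/c["f"],np.ones(len(uv))]; return d@c["Rm"].T
def onz(c,uv,z):
    d=ray(c,uv); return c["o"]+d*((z-c["o"][2])/d[:,2])[:,None]
def proj(c,p):
    q=(np.atleast_2d(p)-c["o"])@c["Rm"]; return q[:,:2]/q[:,2:]*c["f"]+[c["cx"],c["cy"]]
def mask(c,col):
    h=cv2.cvtColor(c["image"],cv2.COLOR_BGR2HSV).astype(int); H,S,V=h[...,0],h[...,1],h[...,2]
    if col=="blue": m=(H>105)&(H<130)&(S>150)&(V>60)
    if col=="red": m=((H<6)|(H>174))&(S>150)&(V>80)
    return m.astype(np.uint8)
def blobs(c,col,amin=8):
    n,l,st,ce=cv2.connectedComponentsWithStats(mask(c,col))
    return [(ce[i],st[i],l==i) for i in range(1,n) if st[i,4]>=amin]
E
python3 - <<'E'
from h import *
c=cam("top")
for col,z in(("blue",100),("red",141)):
    for ce,st,m in blobs(c,col): print(col,ce,st,onz(c,ce,z)[0].round(1))
for nm,uv,z in(("knob",(266,189),129),("tiffin",(262,184),95),("shaker",(324,157),80),("box",(197,195),59),("forkends",(231,112),5),("forkend2",(238,160),5)): print(nm,onz(c,uv,z)[0].round(1))
im=cv2.resize(c["image"][90:260,140:360],None,fx=3.5,fy=3.5,interpolation=cv2.INTER_CUBIC);cv2.imwrite("pics/topc.png",im)
s=cam("scene")
for col,z in(("blue",95),("red",141)):
    for ce,st,m in blobs(s,col): print("scene",col,ce,st[4],onz(s,ce,z)[0].round(1))
im=cv2.resize(s["image"][90:270,140:340],None,fx=3.3,fy=3.3,interpolation=cv2.INTER_CUBIC);cv2.imwrite("pics/scenec.png",im)
E
```

```text
blue [368.15432099 150.41358025] [358 143  20  16 162] [ 723.1 -376.1  100. ]
blue [254.5        158.76923077] [246 153  18  13 156] [694.1 -40.8 100. ]
blue [325.55113636 232.625     ] [316 226  19  14 176] [ 480.1 -248.5  100. ]
red [396.54545455 166.88636364] [388 153  13  30  44] [ 668.4 -444.5  141. ]
red [272.58823529 165.29411765] [266 162  13   9  17] [668.7 -91.6 141. ]
red [376.         188.86363636] [368 186  18   5  22] [ 604.7 -384.8  141. ]
red [410.84615385 204.80769231] [407 202   9   7  26] [ 560.7 -482.4  141. ]
red [276.54166667 221.16666667] [272 219  10   5  24] [ 510.3 -103.5  141. ]
red [350.58823529 252.37254902] [341 236  15  35  51] [ 425.8 -310.5  141. ]
red [327.11111111 272.85185185] [318 267  20  10  27] [ 368.8 -244.5  141. ]
red [356.86956522 298.2173913 ] [352 296  10   5  23] [ 300.7 -326.2  141. ]
knob [602.  -73.9 129. ]
tiffin [620.2 -63.6  95. ]
shaker [ 705.4 -249.1   80. ]
box [588.7 130.5  59. ]
forkends [861.2  34.1   5. ]
forkend2 [706.1   9.6   5. ]
scene blue [251.35632184 143.68390805] 174 [ 493.2 -232.4   95. ]
scene blue [175.39411765 146.72352941] 170 [ 733.5 -357.8   95. ]
scene blue [225.32286996 197.2690583 ] 223 [703.4 -29.6  95. ]
scene red [283.08333333 106.66666667] 12 [ 298.9 -323.3  141. ]
scene red [204. 107.] 13 [ 558.4 -481.   141. ]
scene red [249.375 131.625] 8 [ 494.6 -242.4  141. ]
scene red [278.69230769 132.53846154] 13 [ 409.9 -183.7  141. ]
scene red [202.36363636 132.81818182] 11 [ 639.2 -322.5  141. ]
scene red [172.63636364 135.        ] 11 [ 733.9 -364.7  141. ]
scene red [266.95238095 153.23809524] 21 [ 508.9 -102.1  141. ]
scene red [224.23076923 183.38461538] 13 [698.4 -40.4 141. ]
```

View pics/topc.png

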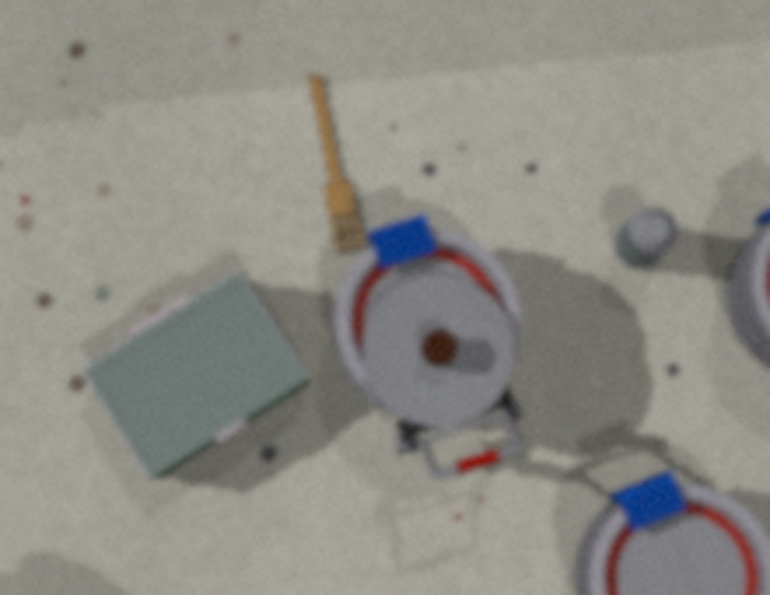

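View pics/scenec.png

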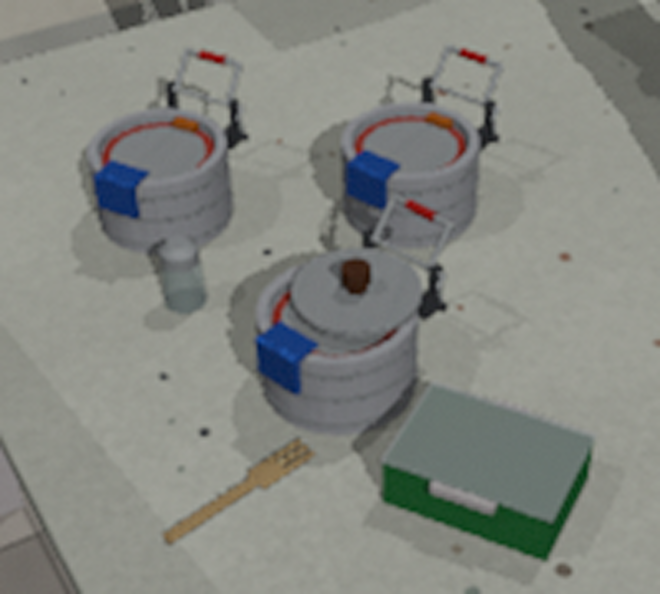

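```bash
cat >> h.py <<'E'
def down(ax):  # tool y down, tool x along horizontal ax
    x=np.array([ax[0],ax[1],0.]);x/=np.linalg.norm(x);y=np.array([0,0,-1.]);z=np.cross(x,y)
    return R.from_matrix(np.c_[x,y,z]).as_quat(scalar_first=True)
E
python3 - <<'E'
from h import *
a=np.array([np.cos(.32),np.sin(.32)])
print(bot.tip_reach, rot(bot.read_state()["tool_rot"]).as_matrix().round(2))
for s in(1,-1):print(s,bot.ik([602,-74,260],down(s*a)))
s=1 if bot.ik([602,-74,260],down(a)) is not None else -1
bot.move_to([602,-74,270],down(s*a))
c=cam("wrist");cv2.imwrite("pics/w1.png",c["image"])
for col,z in(("blue",100),("red",141)):
    for ce,st,m in blobs(c,col,30): print(col,ce,st,onz(c,ce,z)[0].round(1))
st=bot.read_state();print(st["clock"],st["ee_pos"],st["ft_force"],bot.tip_reach)
E
```

```text
19.0 [[ 0.32 -0.   -0.95]
 [ 0.95 -0.    0.32]
 [-0.   -1.    0.  ]]
1 [-1.82689842e-01  4.07429384e-01  1.30412294e+00 -4.44089210e-16
  1.43004033e+00 -5.02689842e-01]
-1 None
blue [344.12159175 175.17464996] [ 328  151   34   48 1357] [691.6 -39.9 100. ]
blue [103.5494186  268.89244186] [ 89 250  41  32 344] [ 470.4 -229.6  100. ]
red [309.86219081 131.92932862] [279 116  52  42 283] [633.   -9.6 141. ]
red [147.76435045 184.82779456] [142 168  12  35 331] [ 507.1 -102.3  141. ]
red [309.66504854 210.43203883] [288 189  38  36 206] [659.3 -78.1 141. ]
red [ 24.23255814 249.44767442] [  6 236  62  38 344] [ 406.3 -204.8  141. ]
2.8833 [602.05310758 -73.22476477 269.98960559] [0.21974712 1.07799193 0.05750184] 19.0
```

View pics/w1.png

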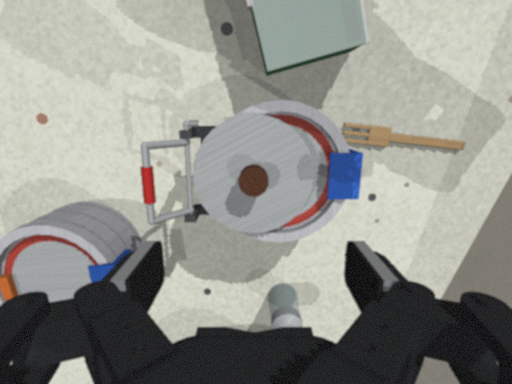

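The wrist view shows the sleeve at (148,185), the knob at (253,180) and the tongue at (344,175), with the fork and box to the left of the tiffin. Next I refine the axis and centre.

```bash
python3 - <<'E'
from h import *
c=cam("wrist")
bs=blobs(c,"red",100); bar=[b for b in bs if abs(b[0][0]-148)<15][0]
bl=[b for b in blobs(c,"blue",800)][0]
# bar sleeve ends on z=141
v,u=np.nonzero(bar[2]); P=onz(c,np.c_[u,v],141)[:,:2]
B=P.mean(0); w,V=np.linalg.eigh(np.cov((P-B).T)); d=V[:,1]; d*=np.sign(d[1]); 
t=(P-B)@d; print("bar",B,"len",np.ptp(t),"axis deg",np.degrees(np.arctan2(-d[0],d[1])))
# tongue top plane 100
v,u=np.nonzero(bl[2]); rc=cv2.minAreaRect(onz(c,np.c_[u,v],100)[:,:2].astype(np.float32)); print("tongue rect",rc)
# knob: dark brown
h=cv2.cvtColor(c["image"],cv2.COLOR_BGR2HSV); m=((h[...,2]<110)&(h[...,1]>100)&((h[...,0]<20)|(h[...,0]>170))).astype(np.uint8)
n,l,st,ce=cv2.connectedComponentsWithStats(m)
for i in range(1,n):
    if st[i,4]>200:
        v,u=np.nonzero(l==i); 
        for z in(129,): print("knob",ce[i],st[i],cv2.minEnclosingCircle(onz(c,np.c_[u,v],z)[:,:2].astype(np.float32)))
a=(bl and None)
K=None
D=c["depth"]; print("depth knob,lid,bar",D[180,253],D[150,220],D[185,148])
def p3(u,v): 
    r=ray(c,[u,v])[0]; return c["o"]+r*D[int(v),int(u)]
for q in((253,180),(220,150),(220,210),(148,185),(345,175),(280,105)): print(q,p3(*q).round(1))
# lid ellipse on z=103 using depth
vv,uu=np.nonzero(D>0); X=c["o"]+ray(c,np.c_[uu,vv])*D[vv,uu][:,None]
s=(abs(X[:,2]-103)<3.5)&(np.hypot(X[:,0]-602,X[:,1]+74)<75)
print("lid pts",s.sum(),cv2.minEnclosingCircle(X[s,:2].astype(np.float32)), np.median(X[s,2]))
E
```

```text
bar [ 507.14710432 -102.31277989] len 32.54777149002907 axis deg 18.08332322459976
tongue rect ((691.327392578125, -39.80152130126953), (32.382259368896484, 50.76105880737305), 18.307872772216797)
knob [297.11659193 121.7264574 ] [274 115  47  19 223] ((621.71826171875, -6.993558883666992), 22.84146499633789)
knob [253.02535658 180.26624406] [239 166  28  29 631] ((599.0570678710938, -69.82660675048828), 14.523944854736328)
depth knob,lid,bar 293.48816 310.87567 275.74155
(253, 180) [599.5 -69.7 127.9]
(220, 150) [559.  -55.6 102.8]
(220, 210) [ 577.7 -117.4  103.7]
(148, 185) [ 508.8 -100.6  146.4]
(345, 175) [692.8 -39.6  98.8]
(280, 105) [603.3   6.2  94.1]
lid pts 10556 ((596.2068481445312, -76.00487518310547), 69.58053588867188) 102.90515121560256
```

```bash
cat >> h.py <<'E'
TH=np.radians(18.2); A=np.array([np.cos(TH),np.sin(TH)]); N=np.array([-A[1],A[0]]); C=np.array([627.1,-62.5])
def W(x,y,z): return np.r_[C+x*A+y*N,z]
def L(p): d=np.asarray(p)[:2]-C; return np.array([d@A,d@N,p[2]]).round(1)
Q=down(A)
E
python3 - <<'E'
from h import *
bot.move_gripper(44,20)
bot.move_to(W(-28,-1,170),Q)
print(bot.servo_line(W(-28,-1,128),speed=60,until_force=6))
s=bot.read_state();print(s["clock"],L(s["ee_pos"]),s["ft_force"],s["grip_width"])
c=cam("wrist");cv2.imwrite("pics/w2.png",c["image"])
c=cam("scene");cv2.imwrite("pics/s2.png",cv2.resize(c["image"][90:270,140:340],None,fx=3.3,fy=3.3))
E
```

```text
False
4.75 [-27.8  -1.1 128.3] [-0.2220957  -0.01178695  0.87252799] 43.83844314979251
```

View pics/w2.png

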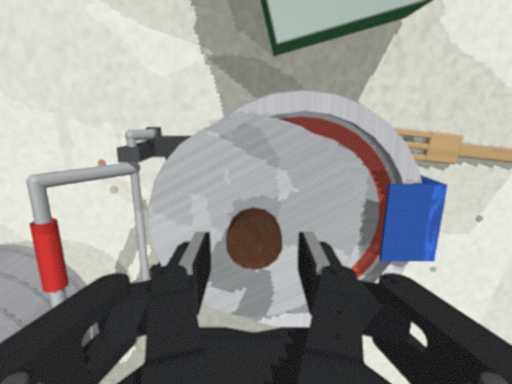

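View pics/s2.png

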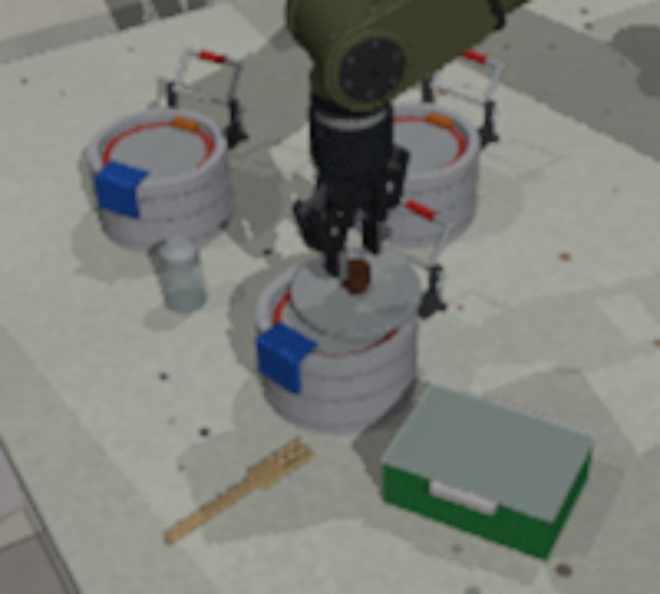

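```bash
python3 - <<'E'
from h import *
c=cam("wrist");s=bot.read_state();T=rot(s["tool_rot"]).as_matrix();p=s["ee_pos"]
for t in((0,0,0),(0,19,0),(22,19,0),(22,19,11),(22,10,11),(22,6,11),(-22,19,11)): print(t,proj(c,p+T@np.array(t))[0].round())
h=cv2.cvtColor(c["image"],cv2.COLOR_BGR2HSV); m=((h[...,2]<130)&(h[...,1]>100)&((h[...,0]<20)|(h[...,0]>170))).astype(np.uint8)
n,l,st,ce=cv2.connectedComponentsWithStats(m)
for i in range(1,n):
    if st[i,4]>500: print(ce[i],st[i],L(onz(c,ce[i],128)[0]))
E
```

```text
(0, 0, 0) [255. 245.]
(0, 19, 0) [255. 231.]
(22, 19, 0) [292. 231.]
(22, 19, 11) [293. 213.]
(22, 10, 11) [295. 219.]
(22, 6, 11) [296. 221.]
(-22, 19, 11) [216. 213.]
[354.24976393 164.52691218] [ 284  117  106  156 2118] [ 20.5  41.1 128. ]
[253.67379032 238.5233871 ] [ 227  209   54   59 2480] [-28.4   2.4 128. ]
```

```bash
python3 - <<'E'
from h import *
c=cam("wrist");s=bot.read_state();T=rot(s["tool_rot"]).as_matrix();p=s["ee_pos"];D=c["depth"]
for u,v in((304,236),(308,236),(312,236),(316,238),(310,242),(205,237),(200,240),(308,260),(304,270)):
    X=c["o"]+ray(c,[u,v])[0]*D[v,u]; print((u,v),D[v,u].round(1),"tool",((X-p)@T).round(1),"z",X[2].round(1))
E
```

```text
(304, 236) 141.3 tool [ 23.1 -13.7  10.7] z 142.0
(308, 236) 140.3 tool [ 24.8 -14.6  11.1] z 143.0
(312, 236) 140.1 tool [ 26.6 -14.8  11.2] z 143.1
(316, 238) 184.8 tool [37.6 26.4 -7.4] z 101.9
(310, 242) 135.1 tool [ 24.7 -20.1  10.6] z 148.5
(205, 237) 138.2 tool [-22.8 -16.7  11.5] z 145.0
(200, 240) 136.4 tool [-24.7 -18.8  10.9] z 147.1
(308, 260) 121.6 tool [ 21.4 -34.5   9.1] z 162.9
(304, 270) 132.1 tool [ 21.5 -26.1  -0. ] z 154.5
```

```bash
python3 - <<'E'
from h import *
c=cam("scene");s=bot.read_state();T=rot(s["tool_rot"]).as_matrix();p=s["ee_pos"]
for t in((22,19,0),(30,19,0),(22,0,0),(22,-14,0),(30,-14,0),(-22,19,0),(-22,-14,0)):
    q=proj(c,p+T@np.array(t,float))[0]; print(t,q.round(1),"crop",((q-[140,90])*3.3).round())
w=cam("wrist")["image"][180:384,100:400]; cv2.imwrite("pics/w3.png",cv2.resize(w,None,fx=2.6,fy=2.6,interpolation=cv2.INTER_CUBIC))
cv2.imwrite("pics/s3.png",cv2.resize(c["image"][135:195,215:285],None,fx=9,fy=9,interpolation=cv2.INTER_CUBIC))
E
```

```text
(22, 19, 0) [242.7 178.3] crop [339. 292.]
(30, 19, 0) [241.  179.6] crop [333. 296.]
(22, 0, 0) [242.5 173.7] crop [338. 276.]
(22, -14, 0) [242.4 170.2] crop [338. 265.]
(30, -14, 0) [240.7 171.5] crop [332. 269.]
(-22, 19, 0) [251.9 171.7] crop [369. 270.]
(-22, -14, 0) [251.8 163.6] crop [369. 243.]
```

View pics/w3.png

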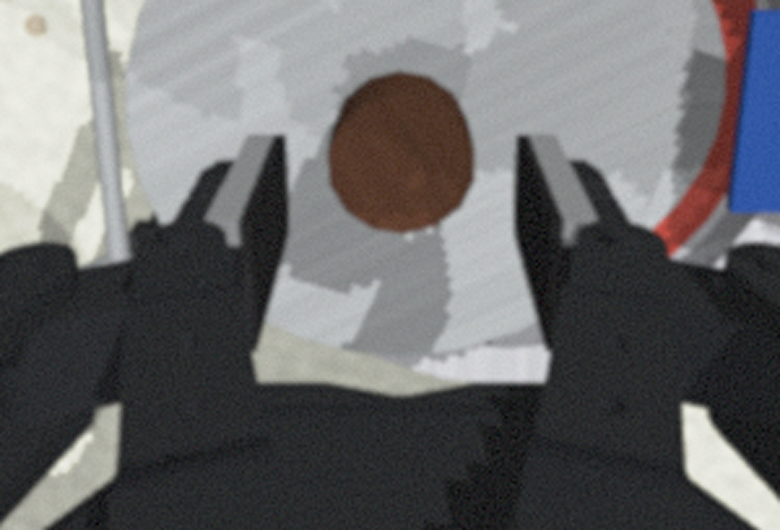

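View pics/s3.png

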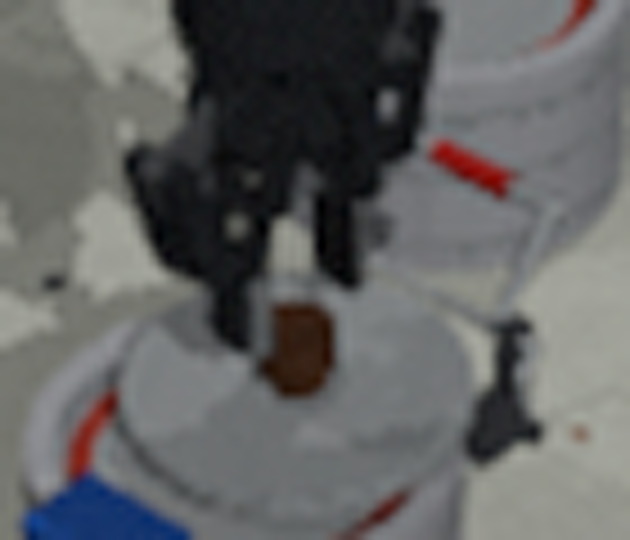

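Both views put the fingertips about 25 mm higher than nominal: the pad corner is at (303,233), z≈140 by depth. I'll go lower under a force guard.

```bash
python3 - <<'E'
from h import *
for z in (120,113):
    r=bot.servo_line(W(-28,1,z),speed=30,until_force=4)
    s=bot.read_state();print(r,s["clock"],L(s["ee_pos"]),s["ft_force"])
    if r: break
c=cam("scene")
cv2.imwrite("pics/s4.png",cv2.resize(c["image"][135:195,215:285],None,fx=9,fy=9,interpolation=cv2.INTER_CUBIC))
c=cam("wrist");cv2.imwrite("pics/w4.png",c["image"])
p=s["ee_pos"];T=rot(s["tool_rot"]).as_matrix();D=c["depth"]
for u,v in((304,236),(308,236),(312,236),(205,237)):
    X=c["o"]+ray(c,[u,v])[0]*D[v,u]; print((u,v),((X-p)@T).round(1),"z",X[2].round(1))
E
```

```text
False 5.475 [-28.1   1.1 119.7] [ 0.49347771 -0.12831253 -0.50461952]
False 5.8583 [-28.1   1.  112.8] [ 0.02363623 -0.6796842   0.73133457]
(304, 236) [ 23.1 -13.4  10.6] z 126.2
(308, 236) [ 24.8 -14.7  11.1] z 127.5
(312, 236) [ 26.7 -14.2  10.9] z 127.0
(205, 237) [-23.1 -15.1  10.8] z 127.9
```

View pics/s4.png

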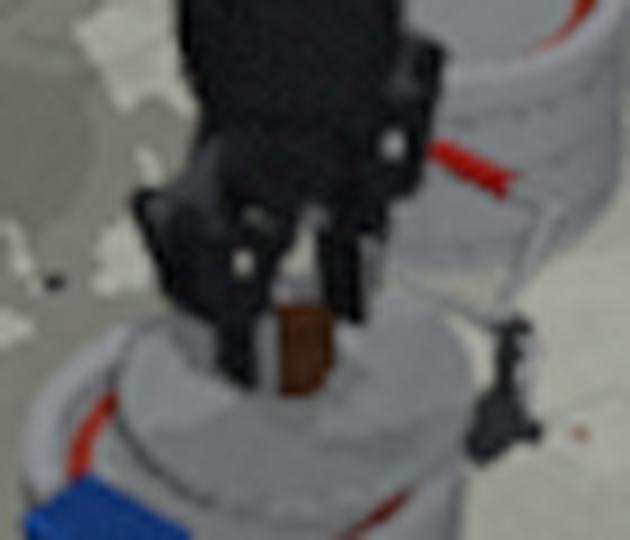

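View pics/w4.png

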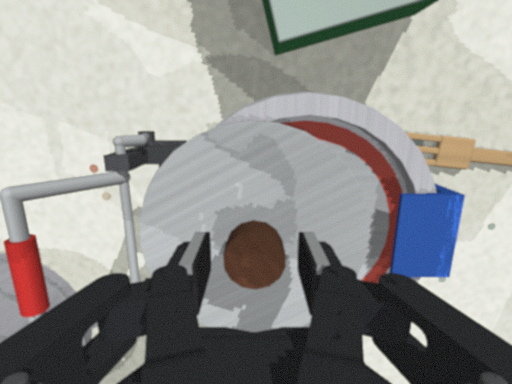

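```bash
python3 - <<'E'
from h import *
r=bot.servo_line(W(-28,1,102),speed=30,until_force=4)
s=bot.read_state();print(r,s["clock"],L(s["ee_pos"]),s["ft_force"])
if not r:
  r=bot.servo_line(W(14,1,102),speed=20,until_force=7)
  s=bot.read_state();print(r,s["clock"],L(s["ee_pos"]),s["ft_force"]@np.r_[A,0])
c=cam("scene")
cv2.imwrite("pics/s5.png",cv2.resize(c["image"][135:215,205:285],None,fx=7,fy=7,interpolation=cv2.INTER_CUBIC))
c=cam("wrist");cv2.imwrite("pics/w5.png",c["image"])
E
```

```text
False 6.475 [-28.    1.  101.9] [-0.47507233  0.38315959 -0.00301912]
True 8.3083 [ 11.6   1.1 101.4] -2.4253769348358136
```

View pics/s5.png

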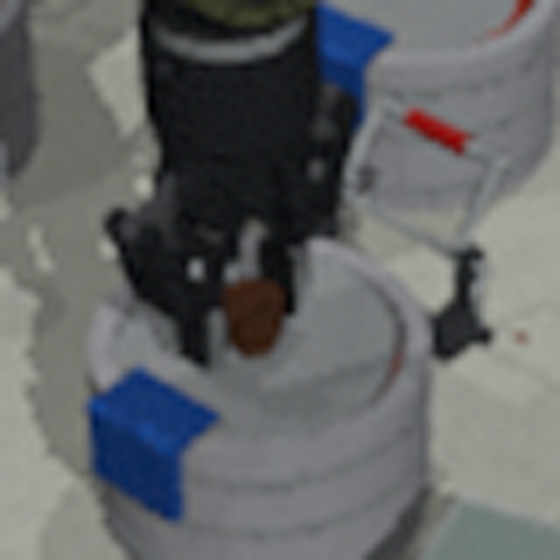

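View pics/w5.png

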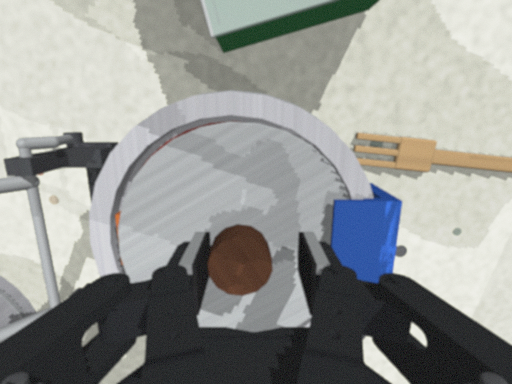

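The wrist view shows the lid inside the rim and under the tongue, with a sliver of orange pad showing at (117,218). I'll back off, rise and measure.

```bash
cat >> h.py <<'E'
def lidfit(c):
    D=c["depth"]; vv,uu=np.nonzero(D>0); X=c["o"]+ray(c,np.c_[uu,vv])*D[vv,uu][:,None]
    d=X[:,:2]-C; x=d@A;y=d@N; r=np.hypot(x,y)
    s=(r<56)&(x<45)&(np.hypot(x,y)>26)&(X[:,2]>84)&(X[:,2]<112)
    for _ in range(4):
        G=np.c_[x[s],y[s],np.ones(s.sum())]; k=np.linalg.lstsq(G,X[s,2],rcond=None)[0]
        res=abs(X[:,2]-(k[0]*x+k[1]*y+k[2])); s=s&(res<2.5)
    # knob top
    kt=(r<25)&(X[:,2]>k[2]+20)&(X[:,2]<k[2]+32)
    print("lid slope deg x,y",np.degrees(np.arctan(k[:2])).round(2),"top z at centre",k[2].round(1),"n",s.sum(),"knob top ctr",np.median(x[kt]).round(1),np.median(y[kt]).round(1),cv2.minEnclosingCircle(np.c_[x[kt],y[kt]].astype(np.float32)))
E
python3 - <<'E'
from h import *
bot.servo_line(W(6,1,102),speed=40)
bot.servo_line(W(6,1,200),speed=120)
bot.move_to(W(-10,0,250),Q)
c=cam("wrist");cv2.imwrite("pics/w6.png",c["image"]); lidfit(c)
print(bot.read_state()["clock"])
for ce,st,m in blobs(c,"red",100): print(ce,st[4],L(onz(c,ce,141)[0]))
E
```

```text
lid slope deg x,y [-4.32  0.21] top z at centre 96.9 n 6866 knob top ctr 4.1 0.5 ((4.35094690322876, -0.2125706970691681), 15.008011817932129)
10.0417
[120.69095477 192.5879397 ] 398 [-126.4   -0.5  141. ]
[ 13.82706767 248.35338346] 133 [-230.4  -53.2  141. ]
```

View pics/w6.png

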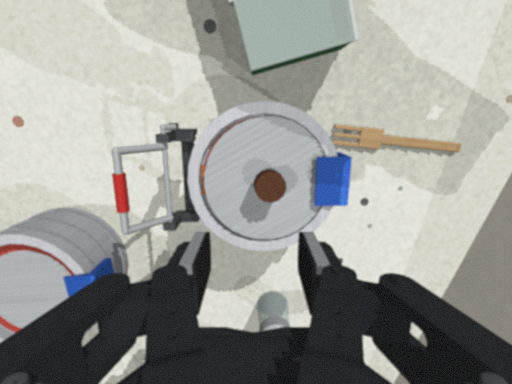

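Lid is home: tilt 4.3°, centre about +2 mm (knob top 4.2 mm less the tilt shift), bail still open at −126. Now I shut the gripper and measure where the tips and finger backs stand.

```bash
python3 - <<'E'
from h import *
bot.move_gripper(0,20)
bot.move_to(W(-175,0,200),Q)
c=cam("wrist");cv2.imwrite("pics/w7.png",c["image"]);lidfit(c)
s=bot.read_state();p=s["ee_pos"];T=rot(s["tool_rot"]).as_matrix();D=c["depth"];print(s["clock"],s["grip_width"],L(p))
vv,uu=np.nonzero((D>0)&(D<185)); X=(c["o"]+ray(c,np.c_[uu,vv])*D[vv,uu][:,None]-p)@T
m=(abs(X[:,0])<60)
for y0 in range(-50,30,5):
    k=m&(X[:,1]>y0)&(X[:,1]<=y0+5)
    if k.sum(): print(y0,k.sum(),X[k,0].min().round(),X[k,0].max().round(),"z",X[k,2].min().round(),X[k,2].max().round())
E
```

```text
lid slope deg x,y [-4.34  0.17] top z at centre 96.9 n 8371 knob top ctr 2.2 0.5 ((4.698888301849365, -0.19892852008342743), 15.834817886352539)
11.3083 -0.09125065919787109 [-174.    -0.3  200.6]
-50 1032 -32.0 30.0 z -11.0 14.0
-45 394 -21.0 18.0 z -11.0 13.0
-40 425 -8.0 6.0 z -11.0 12.0
-35 259 -15.0 13.0 z 6.0 12.0
-30 306 -15.0 13.0 z 6.0 12.0
-25 286 -14.0 13.0 z 6.0 12.0
-20 262 -14.0 13.0 z 7.0 12.0
-15 225 -14.0 12.0 z 6.0 12.0
-10 91 -13.0 11.0 z 6.0 11.0
```

View pics/w7.png

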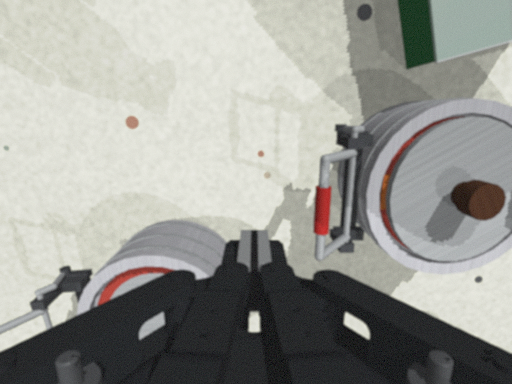

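```bash
python3 - <<'E'
from h import *
bot.servo_line(W(-172,0,125),speed=120)
r=bot.servo_line(W(-120,0,127),speed=60,until_force=15)
s=bot.read_state();print(r,s["clock"],L(s["ee_pos"]),(s["ft_force"]@np.r_[A,0]).round(2),s["ft_force"][2])
if not r:
    c=cam("wrist");cv2.imwrite("pics/w8.png",c["image"])
    r=bot.servo_line(W(-101,0,130),speed=50,until_force=15)
    s=bot.read_state();print(r,s["clock"],L(s["ee_pos"]),(s["ft_force"]@np.r_[A,0]).round(2),s["ft_force"][2])
c=cam("wrist");cv2.imwrite("pics/w9.png",c["image"])
E
```

```text
True 12.6583 [-141.1   -0.2  126.9] -11.09 10.463910919782098
```

View pics/w9.png

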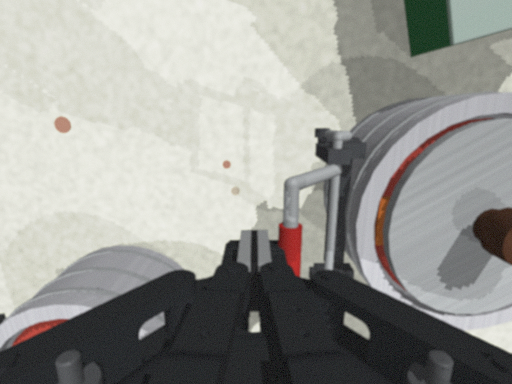

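The force is up and backwards, so the tip is riding the bar too high. I'll back off and go lower.

```bash
python3 - <<'E'
from h import *
bot.servo_line(W(-160,0,127),speed=80)
c=cam("scene")
q=proj(c,W(-126,0,141))[0].astype(int);print(q)
cv2.imwrite("pics/s10.png",cv2.resize(c["image"][q[1]-35:q[1]+35,q[0]-40:q[0]+40],None,fx=8,fy=8,interpolation=cv2.INTER_CUBIC))
s=bot.read_state();print(L(s["ee_pos"]),s["ft_force"])
c=cam("wrist")
for ce,st,m in blobs(c,"red",100): print(ce,st[4],L(onz(c,ce,141)[0]))
lidfit(c)
E
```

```text
[267 153]
[-1.595e+02 -1.000e-01  1.271e+02] [0.6268331  0.46135767 1.00471886]
[437.48953975 164.68619247] 239 [-79.4  44.3 141. ]
[324.98164147 247.92332613] 926 [-126.3    4.7  141. ]
[412.0234375 261.109375 ] 128 [-84.3  -2.1 141. ]
lid slope deg x,y [-4.38  0.15] top z at centre 96.9 n 8869 knob top ctr nan nan ((0.0, 0.0), 0.0)
  return _methods._mean(a, axis=axis, dtype=dtype,
  ret = ret.dtype.type(ret / rcount)
```

View pics/s10.png

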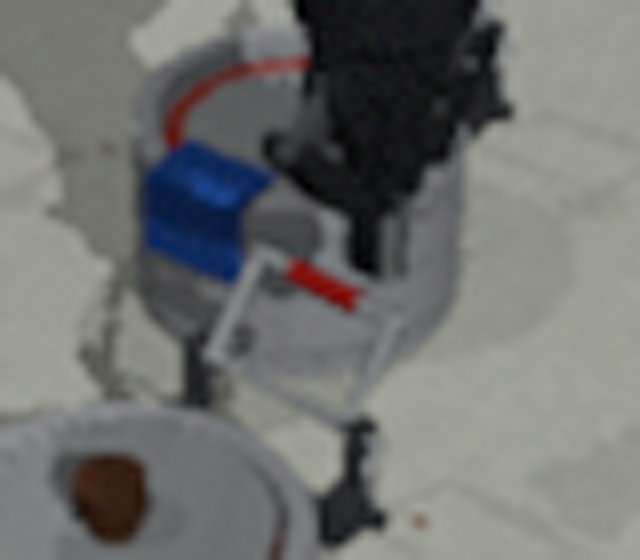

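```bash
python3 - <<'E'
from h import *
bot.servo_line(W(-160,0,112),speed=80)
f=lambda s:((s["ft_force"]@np.r_[A,0]).round(2),s["ft_force"][2].round(2))
for x,z in((-142,112),(-130,115),(-118,118),(-108,119),(-101,119)):
    r=bot.servo_line(W(x,0,z),speed=30,until_force=15)
    s=bot.read_state();print(r,s["clock"],L(s["ee_pos"]),f(s))
    if r: break
c=cam("wrist");cv2.imwrite("pics/w11.png",c["image"])
E
```

```text
True 14.125 [-143.2   -0.   112. ] (np.float64(-7.19), np.float64(5.31))
```

View pics/w11.png

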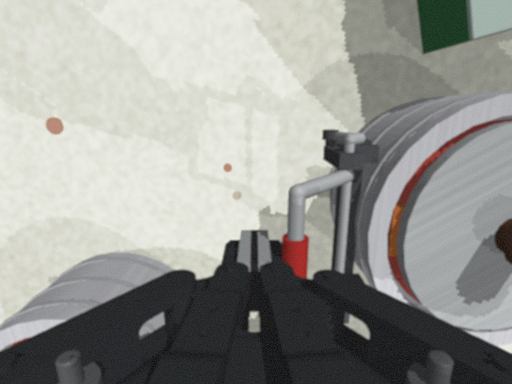

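The reaction is friction from the bar rising on its arc, so the tool should follow that arc.

```bash
python3 - <<'E'
from h import *
s=bot.read_state();p=L(s["ee_pos"]);print(p,s["ft_force"].round(1))
bar=lambda f:np.array([-96+47*np.sin(f-.698),105+47*np.cos(f-.698)])
off=p[[0,2]]-bar(0.0)
F=lambda s:((s["ft_force"]@np.r_[A,0]).round(2),s["ft_force"][2].round(2))
for f in(.15,.3,.45,.6,.75,.9,1.0):
    q=bar(f)+off
    r=bot.servo_line(W(q[0],0,q[1]),speed=40,until_force=15)
    s=bot.read_state();print(f,r,s["clock"],L(s["ee_pos"]),F(s))
    if r: break
c=cam("wrist");cv2.imwrite("pics/w12.png",c["image"])
E
```

```text
[-143.1    0.   111.9] [-6.4 -2.8  6.4]
0.15 False 14.5 [-1.375e+02 -1.000e-01  1.163e+02] (np.float64(-7.65), np.float64(6.33))
0.3 False 14.825 [-131.    -0.   119.4] (np.float64(-4.06), np.float64(1.96))
0.45 False 15.15 [-1.244e+02  1.000e-01  1.213e+02] (np.float64(-2.16), np.float64(0.99))
0.6 False 15.475 [-1.173e+02  1.000e-01  1.226e+02] (np.float64(-0.58), np.float64(0.28))
0.75 False 15.8 [-1.102e+02  1.000e-01  1.227e+02] (np.float64(0.16), np.float64(-1.45))
0.9 False 16.125 [-103.3    0.   121.8] (np.float64(-0.52), np.float64(0.03))
1.0 False 16.3917 [-98.8   0.  120.7] (np.float64(0.68), np.float64(0.15))
```

View pics/w12.png

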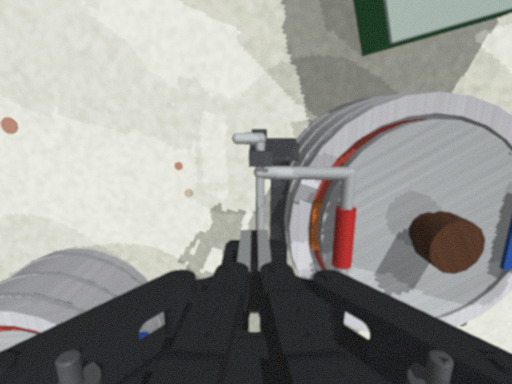

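The bail has gone over dead centre and the bar, at (343,240), is swinging down. I'll retract and look.

```bash
python3 - <<'E'
from h import *
bot.servo_line(W(-110,0,200),speed=120)
bot.move_to(W(-30,0,250),Q)
c=cam("wrist");cv2.imwrite("pics/w13.png",c["image"]); lidfit(c)
for ce,st,m in blobs(c,"red",100): print(ce,st[4],L(onz(c,ce,96)[0]), (c["o"]+ray(c,ce)[0]*c["depth"][int(ce[1]),int(ce[0])])[2])
print(bot.read_state()["clock"])
E
```

```text
lid slope deg x,y [-0.08  0.12] top z at centre 92.0 n 6251 knob top ctr 1.9 0.3 ((2.5253586769104004, -0.33786967396736145), 15.244614601135254)
[234.53183521 182.44194757] 267 [-50.2  -0.3  96. ] 102.47279352529284
[ 18.73202614 255.90849673] 306 [-284.7  -81.7   96. ] 85.66064917268346
[ 20.71942446 323.1294964 ] 139 [-299.5 -166.5   96. ] 82.95091021489247
17.775
```

View pics/w13.png

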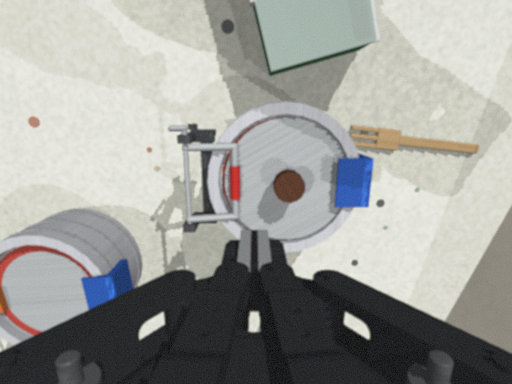

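```bash
python3 - <<'E'
from h import *
c=cam("wrist")
b=[b for b in blobs(c,"red",100) if abs(b[0][0]-234)<10][0]
v,u=np.nonzero(b[2]); d=c["depth"][v,u]; X=c["o"]+ray(c,np.c_[u,v])*d[:,None]
print("bar z pct",np.percentile(X[:,2],[10,50,90]).round(1))
t=cam("top")
for ce,st,m in blobs(t,"red",5): print(ce,L(onz(t,ce,97)[0]))
cv2.imwrite("pics/t14.png",cv2.resize(t["image"][90:260,140:360],None,fx=3.5,fy=3.5))
lidfit(c)
for nm,uv,z in(("shaker",(324,157),80),): pass
E
```

```text
bar z pct [ 98.8 100.3 101.3]
[383.125 151.375] [ -22.5 -370.2   97. ]
[396.91111111 168.2       ] [ -82.3 -392.3   97. ]
[375.52380952 188.52380952] [-120.1 -312.2   97. ]
[265.5 197.5] [-48.    3.6  97. ]
[411.13636364 204.77272727] [-196.6 -395.8   97. ]
[350.55769231 252.        ] [-272.5 -182.4   97. ]
[328.68181818 273.81818182] [-312.3 -102.3   97. ]
[356.72727273 298.22727273] [-401.6 -156.7   97. ]
lid slope deg x,y [-0.02  0.12] top z at centre 92.0 n 6292 knob top ctr 2.0 0.3 ((2.297485589981079, -0.04258669912815094), 14.992557525634766)
```

View pics/t14.png

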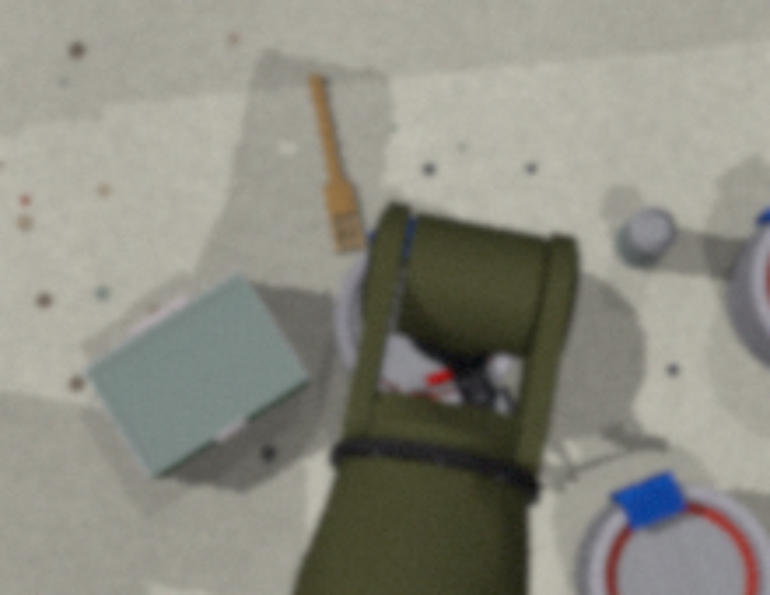

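```bash
python3 - <<'E'
from h import *
print(bot.finish_job(),bot.read_state()["clock"])
E
```

```text
the job is handed in; nothing more can be done
the job is handed in; nothing more can be done
```

The tiffin is closed and the job is handed in, at about 18 s of the 51 s allowed. No verdict is reported, so the figures below are my own last camera checks.

1. **Lid:** I slid it home with the open fingers caging the knob. With the bail still open it was tilted 4.3°, its centre about 2 mm past the recess centre and about 9 mm above the recess floor.
2. **Bail:** I pushed the bar along its arc with the shut fingers until it passed dead centre. The spring then swung it shut.
3. **Final state:** The lid is level within about 0.1°, its top at 92.0 mm (flat on the floor), and its centre about 2 mm off. The bar is 50 mm behind the centre. The arm was clear above the tiffin. The snack box, salt shaker and fork look unmoved in the top view.

**Disagreements:**
- **Fingertips:** they stood about 25 mm shorter than the stated 19 mm reach, in both the wrist and scene views. I set the heights from the cameras instead.
- **First bail pushes:** two horizontal pushes stopped on the force limit, at up to about 15 N, because of friction on the rising bar. Following the arc cured that.
- **Bar height:** depth readings of the shut bar's top gave about 100 mm, against 98–99 mm expected. That is within the 2 mm calibration error. I took the level, fully seated lid as proof that the bail clamps it, and did not press the bar down.

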